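# Press a yarn tensioner pack together and hold the press handle

### The arm

A 6-joint arm with a two-finger parallel gripper is mounted at the origin on a cart in front of the work surface, level with it; the furniture and walls round the work are solid. World frame = base frame: x ahead of the robot, y to its left, z up, the work surface at z = 0. Lengths are in m, angles in rad, forces in N, time in s.
With the tool pointing down it reaches from about 0.225 to 0.875 m from the base axis. Payload 3.4 kg.
Tool frame: the origin (TCP) lies between the finger pads; the fingertips stand ctrl.tip_reach ahead of it and the grasp point (between the pads) lies 11 mm behind it (ctrl.tip_reach is the distance from the TCP to the fingertips, in m); z points along the fingers, y is the direction in which the jaws open and shut (so a half turn about z gives the same grasp; the last joint's range is limited). The gripper opens to 85 mm and grips with 20 to 120 N. Pads are 22 mm wide; open, the fingers measure 114 mm over their backs; the gripper's body (76 mm by 85 mm) begins 54 mm behind the grasp point. The pads swing forward as they close: fully open they stand 13 mm farther back than shut.
Start: joints at [1.213, 0.276, 1.505, -0, 1.361, -0.121], TCP at [0.135, 0.559, 0.239] pointing down, gripper open.
Joint ranges: [-2.89, 2.89], [-0.75, 2.08], [0.22, 2.7], [-1.18, 4.32], [0.11, 2.71], [-2.7, 2.7]. Speed limits (rad/s): [2.57, 2.57, 3.14, 3.14, 3.14, 3.14].

### API

Orientations are given as a 3x3 rotation matrix whose columns are the frame's x, y, z axes.
In Python, from station import readout, eyes, close_job, ctrl gives the robot as it stands. The module is installed in compiled form; this text tells all that it offers.
- The arm moves only by the tool servo_tool, never from a script. Its argument "series" is a list that holds one entry, the list of rows, each a list of 7 numbers: the turn, a rotation vector about the tool's x, y, z in degrees, then the shift along the tool's x, y, z in mm, then the finger opening in mm, from 0 to 85.4. In form: [[[wx, wy, wz, dx, dy, dz, fingers], ...]]. A call has 1 to 12 rows; each row shifts and turns the commanded pose from where the row before left it, along the tool's axes as they then stand; what a row does not reach is not made up. A row lasts 1/8 s, in which the tool goes at most 62.5 mm and 10.7 degrees, less where a joint would pass 70% of its speed; a pose out of reach is approached as far as the arm can. A call is refused whole if a number of a shift passes 62.5 or a number of a turn 10.7, either way. A call with a gripper value outside its range is refused whole. The fingers move at their own pace and stop on an object; the grip force is fixed at half the most. Time passes only in rows, so rows that do not move let the fingers close. It gives the time, the measured TCP pose, the force and the opening at its end, in the units of the state.
- readout.observe(): the state, without advancing time (a new reading comes with each control period).
- eyes.get_image(name): name is "side" or "top"; returns the picture (384x512x3 uint8, red, green, blue); there is no depth.
- eyes.calibration(name): a dict with "fx", "fy", "cx", "cy" (pixels), "dist_coeffs" ([k1, k2, p1, p2, k3] as OpenCV has them; the pictures are not rectified), "rvec" (rotation vector, rad) and "tvec" (3), from world to camera coordinates, as OpenCV has them. Camera axes: x right, y down, z forward; pixel columns grow to the right and rows downward; lengths in m; the calibration is good to about 2 mm. A picture is of the moment at which its call begins. calibration takes no time and is no camera call.
- close_job(): hands the job in, once; it reports no verdict.
The state is a dict: "time": time; "joint_positions": joint angles; "qd": joint speeds; "joint_torque": joint torques, N m; "tcp_pos": TCP position; "tcp_rot": TCP orientation; "contact_force": force on the tool from outside, world axes, zero at the start; "wrist_torque": the same for the moment, N m; "opening": finger opening in m.
Only numpy, scipy, OpenCV 4.12 (cv2) and the standard library are available. Lean on these libraries where they do the work, as an engineer would, in place of code of your own. Each camera call takes 0.05 s, during which the arm holds its last target. There are 200 camera calls.

### The job

Put the yarn tensioner together in the pocket of the bench press's loading slide, in this order: the aluminium body with its spigot up, the blue spacer ring over the spigot, the steel disc flat on top, letting go of each. Then push the slide, which has a black tab for this, fully home under the ram, bring the press handle with the black ball down until it is level, and finish with the gripper still holding it level, so that the sprung foot keeps the pack clamped while its adhesive grips; the springs lift the handle if you let go. Leave the other things on the bench where they are.

Things in the scene. Friction and masses are not known exactly. Their poses are not given: they have to be found in the camera images.
- press: grey-green C-frame bench press, fixed. Origin: bench level under the ram's axis; x points to the column at the back, y left to the handle side, z up. Head: x -51 to 95 mm, y -28 to 28, z 122 to 184; ram sticks out of it up to 234. Column: x 57 to 95. Slideway: 92 mm wide (x), 26 high, from under the head to the right as far as y -300. Yaw differs by up to 0.12 rad.
- slide (a joint): travel of the loading slide in m along the press's +y: 0 = out at the right, for loading; 0.130 = fully home against its stop, pocket under the ram. Friction about 3 N keeps it where it is left. Starts at 0 to 0.02.
- pocket_floor (a point): centre of the floor of the round pocket in the slide (moves with it), 36 mm above the bench. Pocket 49 mm across, 10 mm deep, 3 mm chamfer round its mouth, in a block 72 mm (x) by 68 mm (y) with its top 46 mm above the bench. Axes as the press.
- tab_grip (a point): upper part of the black upright tab on the right-hand end of the slide, 125 mm to the right (-y) of the pocket's centre, 64 mm above the bench: 14 mm thick along the press's x (pinch it across this), 34 mm long along y; its top is 12 mm above this point, the slide's plate 34 mm below. A gripper wide along y would near the head at the end of the push.
- handle: the press handle; origin at its pivot, axes parallel to the press's at rest. At rest it stands 0.65 rad above level and turns down about the press's y; its stop is 0.30 rad below level. Springs lift it back: about 1 N at the ball at first, 6 N at level with a pack below. A rack drives the ram down 25 mm per rad; the foot meets a finished pack about 0.25 rad above level.
- press_pivot (a point): pivot of the handle, on the handle's centre line, at the left side of the head, 150 mm above the bench; the hinge lies along the press's y
- handle_ball (a point): black ball, 28 mm across, at the end of the handle; this point is its centre, 130 mm from the pivot. At rest the handle points to the front (-x of the press) and up (ball 229 mm above the bench); level, the ball is as high as the pivot and 130 mm in front of it. The rod behind it is 11 mm thick.
- press_foot: round steel foot, 36 mm across, hung below the ram on a spring of 1 N per mm, preloaded with 4 N (about 10 N on a finished pack with the handle level); origin at the centre of its underside, 90 mm above the bench at rest
- tension_body: aluminium body of the tensioner: cylinder 46 mm across, 26 mm high, with a steel spigot 16 mm across and 14 mm high with a chamfered tip on top, standing on the bench; origin at the centre of its underside, z up along the spigot
- spacer_ring: blue plastic spacer ring, 50 mm across, 10 mm thick, hole 20 mm, lying flat; origin at the centre of its underside. Seated on the body it lies 26 mm above the pocket's floor.
- top_disc: steel disc, 50 mm across, 8 mm thick, hole 20 mm, lying flat; origin at the centre of its underside. Seated on the ring it lies 36 mm above the pocket's floor; the finished pack's top is 44 mm above that floor.
- calculator: bystander: dark pocket calculator, 108x66x13 mm, origin at the centre of its underside
- tape_measure: bystander: yellow tape measure, 32x67x55 mm, origin at the centre of its underside
- tape_roll: bystander: roll of cream tape lying flat, 67 mm across, 19 mm high, origin at the centre of its underside
- weight_50: bystander: brass knob weight, 24 mm across, 30 mm high, origin at the centre of its underside
- weight_20: bystander: smaller brass knob weight, 18 mm across, 23 mm high, origin at the centre of its underside
Not all that is in view belongs to the job. Leave any green look-alike of the tension_body alone.

How it is judged:
By the outcome, as a careful person would: the job done as asked, in the order asked, and still so for the second after the job is handed in, while the arm keeps its last pose, push and grip.
It also fails if it takes over 72 s, if anything falls off the work surface, if the arm or the gripper's body presses on something with over 40 N, if the wrist force passes 120 N, or if a joint passes its speed limit or range.

## Working session

There is one attempt and no reset: what is moved stays moved. The work goes in short steps, Python scripts to look and compute and a tool call to move; the robot and the scene stay as the last step left them, time stands still between calls to the robot, and variables do not carry over. Pictures are saved under pics/ and viewed, about 8 in all and at most 12, crops included, and the job is handed in when it is done.

Besides the shell and the picture viewer there is one more tool, called after "Emit:" by a JSON object that holds its "op" and its "data". servo_tool: Moves the arm, as the interface text tells. Its arguments: {"type":"object","properties":{"series":{"type":"array","items":{"type":"array","items":{"type":"array","items":{"type":"number"}}}}},"required":["series"]}

```bash
mkdir -p pics; cat > h.py <<'E'
import numpy as np, cv2
from station import readout, eyes, close_job, ctrl
def cal(n):
    c=eyes.calibration(n); K=np.array([[c['fx'],0,c['cx']],[0,c['fy'],c['cy']],[0,0,1.]])
    return K,np.array(c['dist_coeffs'],float),np.array(c['rvec'],float),np.array(c['tvec'],float)
def proj(n,P):
    K,d,r,t=cal(n); return cv2.projectPoints(np.array(P,float).reshape(-1,1,3),r,t,K,d)[0].reshape(-1,2)
def ray(n,uv,z):
    "world points at height z for pixels"
    K,d,r,t=cal(n); p=cv2.undistortPoints(np.array(uv,float).reshape(-1,1,2),K,d).reshape(-1,2)
    R=cv2.Rodrigues(r)[0]; C=-R.T@t.ravel(); D=np.c_[p,np.ones(len(p))]@R
    return C+D*((np.array(z)-C[2])/D[:,2])[:,None]
def snap(n,f,box=None,s=1.5):
    im=eyes.get_image(n); b=im if box is None else im[box[1]:box[3],box[0]:box[2]]
    cv2.imwrite('pics/'+f,cv2.resize(b[:,:,::-1],None,fx=s,fy=s,interpolation=cv2.INTER_CUBIC)); return im
E
python3 - <<'E'
from h import *
s=readout.observe(); print(s['time'],s['tcp_pos'],s['tcp_rot'],ctrl.tip_reach)
for n in('top','side'):
    snap(n,n+'0.png'); K,d,r,t=cal(n); R=cv2.Rodrigues(r)[0]; print(n,K[0,0],-R.T@t.ravel(),R[2])
E
```

```text
0.0 [0.13470251 0.55844841 0.23841095] [[-9.72093830e-01  2.34591384e-01 -6.84797012e-04]
 [ 2.34592252e-01  9.72092237e-01 -1.77715515e-03]
 [ 2.48780573e-04 -1.88820963e-03 -9.99998186e-01]] 0.008
top 352.1038720901652 [ 0.37665386 -0.12707347  1.05708745] [ 0.18693179  0.02984123 -0.98191955]
side 387.8790116397445 [ 1.01945973 -0.45271799  0.95281759] [-0.47122237  0.33176066 -0.81724191]
```

View pics/top0.png

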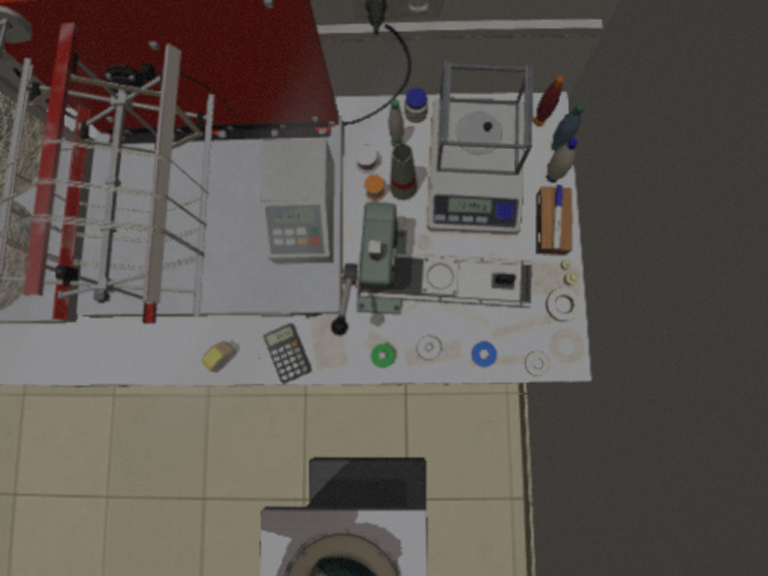

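View pics/side0.png

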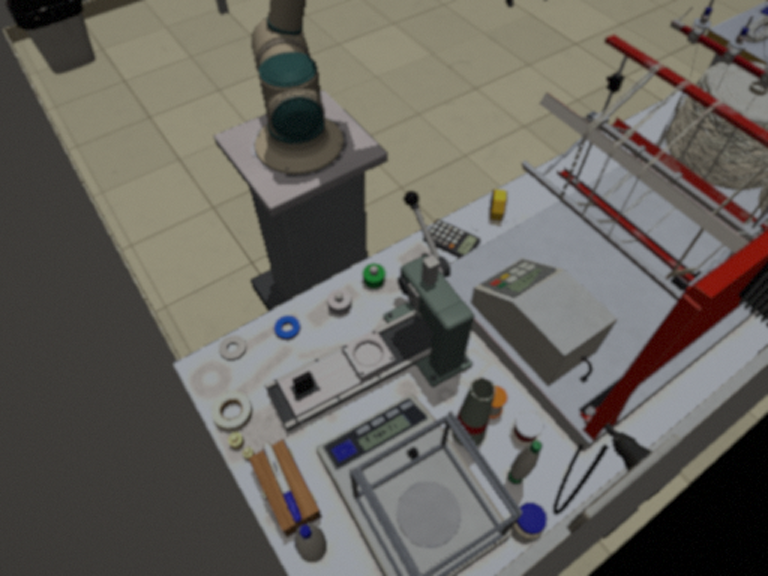

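The top view (1.5x pixels) shows the body at (429,347), ring (484,354), disc (537,363), green look-alike (383,355), pocket (440,277), tab (504,281) and ball (340,326). I'll take close crops to get finer positions.

```bash
python3 - <<'E'
from h import *
snap('top','t1.png',(215,160,390,260),4.5)
snap('side','s1.png',(135,120,335,290),4)
u=lambda l:np.array(l)/1.5
print(ray('top',u([[429,347],[484,354],[537,363],[440,277],[504,281],[340,326]]),[.04,.01,.008,.046,.076,.229]).round(3))
E
```

```text
[[ 0.456 -0.17   0.04 ]
 [ 0.444 -0.279  0.01 ]
 [ 0.425 -0.382  0.008]
 [ 0.592 -0.194  0.046]
 [ 0.576 -0.313  0.076]
 [ 0.476 -0.022  0.229]]
```

View pics/t1.png

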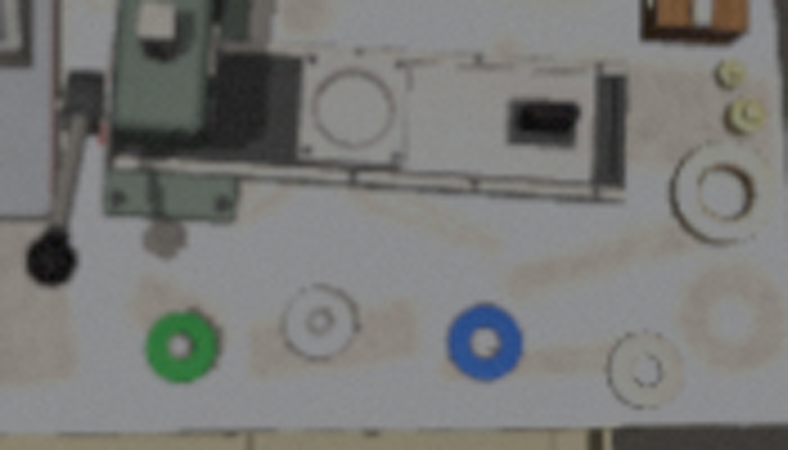

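View pics/s1.png

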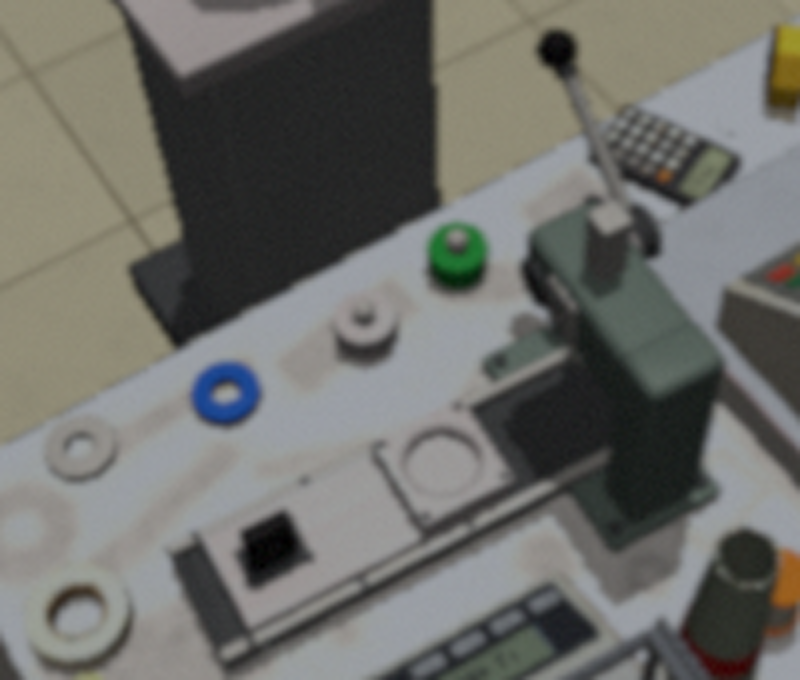

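Top crop: body spigot (320,320), ring (485,342), disc (645,370), pocket (353,108), tab top (548,116), ball (51,257). Side crop: body spigot (364,311), ring (226,393), disc (81,447), pocket (442,462), tab about (272,538), ball (556,48). Next I'll triangulate and compare heights.

```bash
python3 - <<'E'
from h import *
T=np.array([[320,320],[485,342],[645,370],[353,108],[548,116],[51,257]])/4.5+[215,160]
S=np.array([[364,311],[226,393],[81,447],[442,462],[270,535],[556,48]])/4+[135,120]
z=[.04,.01,.008,.046,.076,.229]
a=ray('top',T,z); b=ray('side',S,z)
def und(n,p):
    K,d,r,t=cal(n); return cv2.undistortPoints(p.reshape(-1,1,2),K,d).reshape(-1,2).T, np.c_[cv2.Rodrigues(r)[0],t.ravel()]
pt,Pt=und('top',T); ps,Ps=und('side',S); X=cv2.triangulatePoints(Pt,Ps,pt,ps); X=(X[:3]/X[3]).T
for n,i,j,k in zip(['body','ring','disc','pocket','tab','ball'],a,b,X): print(n,i.round(4),j.round(4),k.round(4))
# slideway edges top: front edge z .026 and pocket block corners
E=np.array([[305,57],[405,64],[402,165],[300,157]])/4.5+[215,160]
e=ray('top',E,[.046]*4); print(e.round(4)); print('yaw',np.arctan2(*( (e[0]-e[3])[[1,0]])),np.arctan2(*((e[1]-e[2])[[1,0]])),np.arctan2(-(e[0]-e[1])[0],(e[0]-e[1])[1]),np.arctan2(-(e[3]-e[2])[0],(e[3]-e[2])[1]))
E
```

```text
body [ 0.4571 -0.1702  0.04  ] [ 0.4619 -0.1717  0.04  ] [ 0.4578 -0.1701  0.0336]
ring [ 0.4436 -0.2792  0.01  ] [ 0.4476 -0.2802  0.01  ] [ 0.4441 -0.2796  0.0047]
disc [ 0.4239 -0.3834  0.008 ] [ 0.4275 -0.3844  0.008 ] [ 0.4243 -0.3843  0.0031]
pocket [ 0.5941 -0.1945  0.046 ] [ 0.5971 -0.1952  0.046 ] [ 0.5951 -0.1944  0.0421]
tab [ 0.5805 -0.3152  0.076 ] [ 0.5932 -0.3201  0.076 ] [ 0.5844 -0.318   0.0585]
ball [ 0.477  -0.0213  0.229 ] [ 0.4745 -0.021   0.229 ] [ 0.4765 -0.022   0.2314]
[[ 0.6288 -0.1641  0.046 ]
 [ 0.623  -0.2293  0.046 ]
 [ 0.5559 -0.2251  0.046 ]
 [ 0.5622 -0.1594  0.046 ]]
yaw -0.07024179860405504 -0.06241177341722619 -0.0889885271067886 -0.09521448523406484
```

```bash
cat >> h.py <<'E'
from scipy.spatial.transform import Rotation as Ro
YAW=-0.085
def Rt(yaw=YAW,tilt=0.):  # tool y along press x, tool z down
    c,s=np.cos(yaw),np.sin(yaw); return np.array([[-s,c,0],[c,s,0],[0,0,-1.]])@Ro.from_euler('x',tilt).as_matrix()
def plan(via,R1,n):
    "n rows along the via points (world), turning to R1"
    s=readout.observe(); p=np.array(s['tcp_pos']); R0=np.array(s['tcp_rot']); P=np.vstack([p,via])
    L=np.r_[0,np.cumsum(np.linalg.norm(np.diff(P,axis=0),axis=1))]
    w=(Ro.from_matrix(R0).inv()*Ro.from_matrix(R1)).as_rotvec(); R=Ro.from_matrix(R0); q=p
    for i in range(1,n+1):
        t=np.array([np.interp(L[-1]*i/n,L,P[:,k]) for k in range(3)])
        R=R*Ro.from_rotvec(w/n); print(np.r_[np.degrees(w/n).round(2),(R.inv().apply(t-q)*1000).round(1)].tolist()); q=t
E
python3 - <<'E'
from h import *
E=np.array([[112,163],[350,180],[622,200]])/4.5+[215,160]
e=ray('top',E,[.026]*3); print(e.round(4),np.arctan2(e[2,0]-e[0,0],-(e[2,1]-e[0,1])))
plan([[.33,.15,.27],[.459,-.171,.15]],Rt(),16)
E
```

```text
[[ 0.5638 -0.0355  0.026 ]
 [ 0.55   -0.1926  0.026 ]
 [ 0.5339 -0.3704  0.026 ]] -0.08882680014204185
[-0.0, 0.0, 5.08, -35.6, -36.7, -3.5]
[-0.0, 0.0, 5.08, -38.7, -33.4, -3.5]
[-0.0, 0.0, 5.08, -41.6, -29.8, -3.5]
[-0.0, 0.0, 5.08, -44.0, -26.0, -3.5]
[-0.0, 0.0, 5.08, -46.2, -22.0, -3.5]
[-0.0, 0.0, 5.08, -47.9, -17.8, -3.5]
[-0.0, 0.0, 5.08, -49.3, -13.5, -3.5]
[-0.0, 0.0, 5.08, -50.3, -9.1, -3.5]
[-0.0, 0.0, 5.08, -50.5, -5.0, -0.6]
[-0.0, 0.0, 5.08, -48.3, -3.1, 16.8]
[-0.0, 0.0, 5.08, -48.4, 1.2, 16.8]
[-0.0, 0.0, 5.08, -48.1, 5.4, 16.8]
[-0.0, 0.0, 5.08, -47.5, 9.7, 16.8]
[-0.0, 0.0, 5.08, -46.4, 13.8, 16.8]
[-0.0, 0.0, 5.08, -45.0, 17.9, 16.8]
[-0.0, 0.0, 5.08, -43.2, 21.8, 16.8]
```

Emit:
{"op": "servo_tool", "data": {"series": [[[0, 0, 5.1, -36, -37, -7, 85], [0, 0, 5.1, -39, -33, -7, 85], [0, 0, 5.1, -42, -30, -7, 85], [0, 0, 5.1, -44, -26, -7, 85], [0, 0, 5.1, -46, -22, -7, 85], [0, 0, 5.1, -48, -18, -7, 85], [0, 0, 5.1, -49, -13, -7, 85], [0, 0, 5.1, -50, -9, -7, 85], [0, 0, 5.1, -50, -5, -7, 85], [0, 0, 5.1, -48, -3, 0, 85], [0, 0, 5.1, -48, 1, 0, 85], [0, 0, 5.1, -48, 5, 0, 85]]]}}

```text
time: 1.7
tcp_pos: [0.4338, 0.0329, 0.3023]
tcp_rot: [[-0.26, 0.966, 0.0], [0.966, 0.26, 0.0], [0.0, 0.0, -1.0]]
contact_force: [0.7, 0.5, 0.4]
opening: 0.085
```

```bash
python3 - <<'E'
from h import *
s=readout.observe(); print(s['time'],s['tcp_pos'],s['contact_force'])
YAW=-.088
plan([[.459,-.171,.15]],Rt(-.088),5)
E
```

```text
1.7 [0.43378894 0.03293331 0.30231111] [0.68357253 0.47099267 0.36422192]
[0.0, -0.0, 4.02, -41.0, -2.9, 30.5]
[0.0, -0.0, 4.02, -41.1, 0.0, 30.5]
[0.0, -0.0, 4.02, -41.0, 2.9, 30.5]
[0.0, -0.0, 4.02, -40.7, 5.8, 30.5]
[0.0, -0.0, 4.02, -40.2, 8.6, 30.5]
```

Emit:
{"op": "servo_tool", "data": {"series": [[[0, 0, 4, -41, -3, 5, 85], [0, 0, 4, -41, 0, 5, 85], [0, 0, 4, -41, 3, 35, 85], [0, 0, 4, -41, 6, 50, 85], [0, 0, 4, -40, 9, 50, 85], [0, 0, 0, 0, 0, 0, 85], [0, 0, 0, 0, 0, 0, 85]]]}}

```text
time: 2.58
tcp_pos: [0.4737, -0.164, 0.1612]
tcp_rot: [[0.083, 0.997, 0.0], [0.997, -0.083, 0.001], [0.001, 0.0, -1.0]]
contact_force: [-0.6, -0.7, -0.3]
opening: 0.0848
```

```bash
python3 - <<'E'
from h import *
s=readout.observe(); print(s['time'],s['tcp_pos'],s['tcp_rot'].round(3) if hasattr(s['tcp_rot'],'round') else s['tcp_rot'],s['contact_force'])
plan([[.459,-.171,.022]],Rt(-.088),1)
a=snap('top','t2.png',(230,180,330,255),3.8); b=snap('side','s2.png',(170,110,300,240),3)
A=cv2.imread('pics/t2.png');B=cv2.imread('pics/s2.png');h=min(len(A),len(B));cv2.imwrite('pics/c2.png',np.hstack([A[:h],B[:h]]))
E
```

```text
2.575 [ 0.47367827 -0.16399766  0.16120742] [[ 0.083  0.997  0.   ]
 [ 0.997 -0.083  0.001]
 [ 0.001  0.    -1.   ]] [-0.59793235 -0.67011758 -0.27566756]
[0.0, -0.04, 0.27, -8.3, -14.0, 139.2]
```

View pics/c2.png

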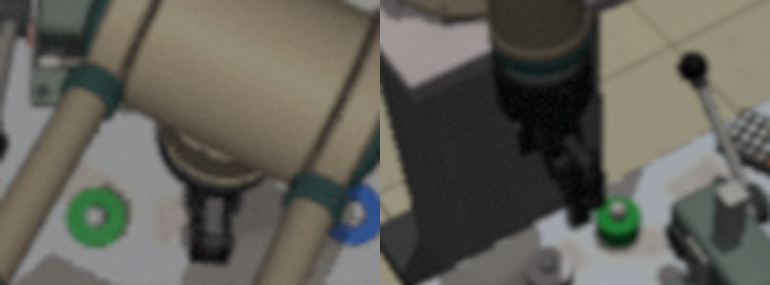

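Emit:
{"op": "servo_tool", "data": {"series": [[[0, 0, 0.3, -8, -14, 31, 85], [0, 0, 0, 0, 0, 55, 85], [0, 0, 0, 0, 0, 40, 85], [0, 0, 0, 0, 0, 15, 85], [0, 0, 0, 0, 0, 0, 30], [0, 0, 0, 0, 0, 0, 30], [0, 0, 0, 0, 0, 0, 30], [0, 0, 0, 0, 0, 0, 30], [0, 0, 0, 0, 0, 0, 30]]]}}

```text
time: 3.8
tcp_pos: [0.4601, -0.1713, 0.0219]
tcp_rot: [[0.088, 0.996, 0.003], [0.996, -0.088, -0.001], [-0.001, 0.003, -1.0]]
contact_force: [-0.7, 1.3, 5.6]
opening: 0.0423
```

Emit:
{"op": "servo_tool", "data": {"series": [[[0, 0, 0, 0, 0, 0, 30], [0, 0, 0, 0, 0, -30, 30], [0, 0, 0, 0, 0, -50, 30], [0, 0, 0, 0, 0, 0, 30], [0, 0, 0, 0, 0, 0, 30]]]}}

```text
time: 4.42
tcp_pos: [0.4588, -0.1709, 0.1003]
tcp_rot: [[0.088, 0.996, 0.001], [0.996, -0.088, -0.0], [-0.0, 0.001, -1.0]]
contact_force: [-0.0, 0.4, -0.8]
opening: 0.0417
```

```bash
python3 - <<'E'
from h import *
s=readout.observe(); print(s['time'],s['tcp_pos'],s['opening'],s['contact_force'])
a=snap('top','t3.png',(230,180,330,255),3.8); b=snap('side','s3.png',(170,110,300,240),3)
A=cv2.imread('pics/t3.png');B=cv2.imread('pics/s3.png');A=cv2.copyMakeBorder(A,0,len(B)-len(A),0,0,0);cv2.imwrite('pics/c3.png',np.hstack([A,B]))
plan([[.5955,-.195,.09]],Rt(-.088),1)
E
```

```text
4.425 [ 0.45876195 -0.17088712  0.10030738] 0.04168596976738744 [-0.03718771  0.42876496 -0.75258705]
[-0.11, -0.05, -0.02, -12.3, 139.1, 9.0]
```

View pics/c3.png

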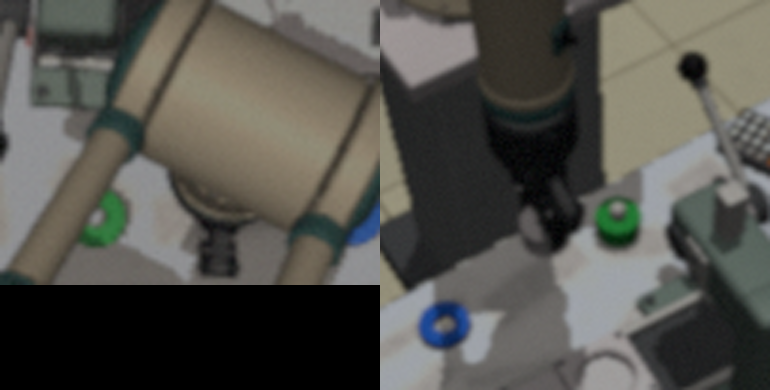

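The body is gone from the bench and shows grey between the fingers at about (535,230). The opening reads 42 mm instead of 46, so I'll check centring over the pocket.

Emit:
{"op": "servo_tool", "data": {"series": [[[0, 0, 0, -4, 46, 0, 30], [0, 0, 0, -4, 46, 0, 30], [0, 0, 0, -4, 47, 0, 30], [0, 0, 0, 0, 0, 0, 30], [0, 0, 0, 0, 0, 0, 30]]]}}

```text
time: 5.15
tcp_pos: [0.5946, -0.1946, 0.0979]
tcp_rot: [[0.088, 0.996, -0.004], [0.996, -0.088, 0.002], [0.002, -0.005, -1.0]]
contact_force: [0.1, 0.3, -1.4]
opening: 0.0424
```

```bash
cat >> h.py <<'E'
def overlay(n,f,circ,box,s):
    "circ: list of (centre, dia, bgr)"
    im=eyes.get_image(n)[:,:,::-1][box[1]:box[3],box[0]:box[2]]; im=cv2.resize(im,None,fx=s,fy=s,interpolation=cv2.INTER_CUBIC)
    raw=im.copy(); a=np.linspace(0,2*np.pi,60)
    for c,d,col in circ:
        p=(proj(n,np.array(c)+np.c_[np.cos(a),np.sin(a),0*a]*d/2)-box[:2]+.5)*s
        cv2.polylines(im,[p.round().astype(np.int32)],True,col,1,cv2.LINE_AA)
    cv2.imwrite('pics/'+f,np.hstack([raw,im]))
E
python3 - <<'E'
from h import *
s=readout.observe(); p=np.array(s['tcp_pos']); print(s['time'],p,s['opening'],s['contact_force'])
g=lambda z:[p[0],p[1],z]
b=p[2]-.0215
overlay('side','c4.png',[(g(b),.046,(0,0,255)),(g(b+.026),.046,(0,0,255)),(g(b+.04),.016,(0,255,255)),([.5955,-.195,.046],.049,(0,255,0))],(200,150,280,270),4.8)
plan([[.5955,-.195,.06]],Rt(-.088),1)
E
```

```text
5.15 [ 0.5946499  -0.19460127  0.09793825] 0.04235816958566547 [ 0.14715632  0.26119058 -1.44543254]
[-0.23, -0.08, -0.03, -0.3, 1.1, 38.4]
```

View pics/c4.png

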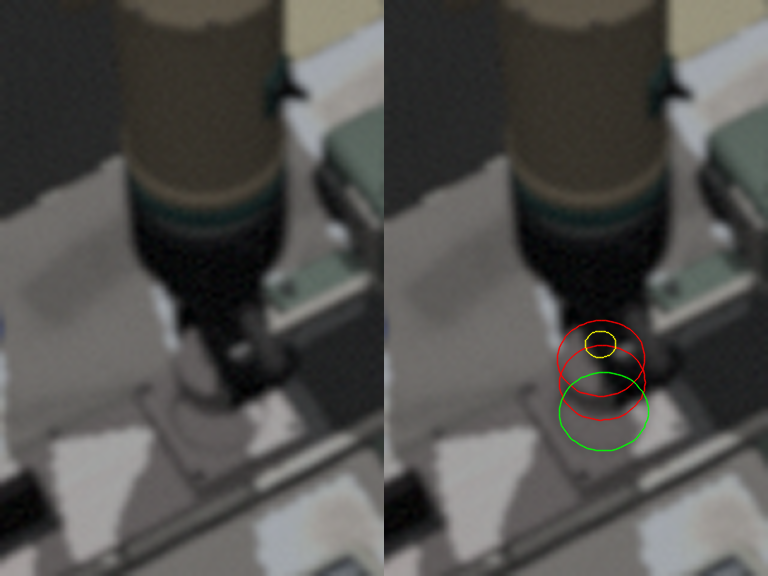

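Emit:
{"op": "servo_tool", "data": {"series": [[[0, 0, 0, 0, 1, 15, 30], [0, 0, 0, 0, 0, 13, 30], [0, 0, 0, 0, 0, 3, 30], [0, 0, 0, 0, 0, 0, 30], [0, 0, 0, 0, 0, 0, 30]]]}}

```text
time: 5.82
tcp_pos: [0.5976, -0.1955, 0.0692]
tcp_rot: [[0.088, 0.996, 0.001], [0.996, -0.088, -0.0], [-0.0, 0.001, -1.0]]
contact_force: [0.1, -0.0, -0.8]
opening: 0.0423
```

Emit:
{"op": "servo_tool", "data": {"series": [[[0, 0, 0, 0, 0, 2, 30], [0, 0, 0, 0, 0, 2, 30], [0, 0, 0, 0, 0, 0, 30]]]}}

```text
time: 6.2
tcp_pos: [0.5979, -0.1958, 0.0675]
tcp_rot: [[0.088, 0.996, 0.002], [0.996, -0.088, -0.001], [-0.001, 0.003, -1.0]]
contact_force: [-3.6, 1.9, 10.2]
opening: 0.042
```

Emit:
{"op": "servo_tool", "data": {"series": [[[0, 0, 0, 0, 0, -2, 30], [0, 0, 0, 1, -3, 0, 30], [0, 0, 0, 0, 0, 0, 30], [0, 0, 0, 0, 0, 2, 30], [0, 0, 0, 0, 0, 2, 30], [0, 0, 0, 0, 0, 0, 30]]]}}

```text
time: 6.95
tcp_pos: [0.5942, -0.1941, 0.0624]
tcp_rot: [[0.088, 0.996, -0.001], [0.996, -0.088, 0.0], [0.0, -0.001, -1.0]]
contact_force: [-0.3, 0.3, -0.5]
opening: 0.0418
```

Slipped in with no contact force, now lower to the floor.

Emit:
{"op": "servo_tool", "data": {"series": [[[0, 0, 0, 0, 0, 2, 30], [0, 0, 0, 0, 0, 2, 30], [0, 0, 0, 0, 0, 1, 30], [0, 0, 0, 0, 0, 0, 30]]]}}

```text
time: 7.45
tcp_pos: [0.5943, -0.1941, 0.058]
tcp_rot: [[0.088, 0.996, -0.0], [0.996, -0.088, 0.0], [0.0, -0.0, -1.0]]
contact_force: [-1.2, 0.2, 1.3]
opening: 0.0418
```

Emit:
{"op": "servo_tool", "data": {"series": [[[0, 0, 0, 0, 0, 0, 62], [0, 0, 0, 0, 0, 0, 62], [0, 0, 0, 0, 0, 0, 62], [0, 0, 0, 0, 0, -30, 62], [0, 0, 0, 0, 0, -40, 62], [0, 0, 0, -33, -47, 0, 62], [0, 0, 0, -33, -47, 0, 62], [0, 0, 0, -32, -48, 0, 62], [0, 0, 0, 0, 0, 40, 64], [0, 0, 0, 0, 0, 30, 64], [0, 0, 0, 0, 0, 0, 64], [0, 0, 0, 0, 0, 0, 64]]]}}

```text
time: 8.95
tcp_pos: [0.4451, -0.2797, 0.0587]
tcp_rot: [[0.088, 0.996, 0.001], [0.996, -0.088, -0.001], [-0.001, 0.001, -1.0]]
contact_force: [0.7, -0.0, 0.1]
opening: 0.064
```

```bash
python3 - <<'E'
from h import *
s=readout.observe(); p=np.array(s['tcp_pos']); print(s['time'],p,s['opening'],s['contact_force'])
plan([[.4441,-.2793,.02]],Rt(-.088),1)
b=[.5943,-.1941]
overlay('side','c5.png',[(b+[.062],.046,(0,0,255)),(b+[.076],.016,(0,255,255)),([.4441,-.2793,.01],.05,(0,255,0)),(b+[.046],.049,(0,255,0))],(165,170,290,270),3.2)
E
```

```text
8.95 [ 0.44511989 -0.27972338  0.05867223] 0.06403577145393508 [ 0.71044836 -0.02160983  0.10079627]
[0.08, 0.05, -0.01, 0.3, -1.1, 38.7]
```

View pics/c5.png

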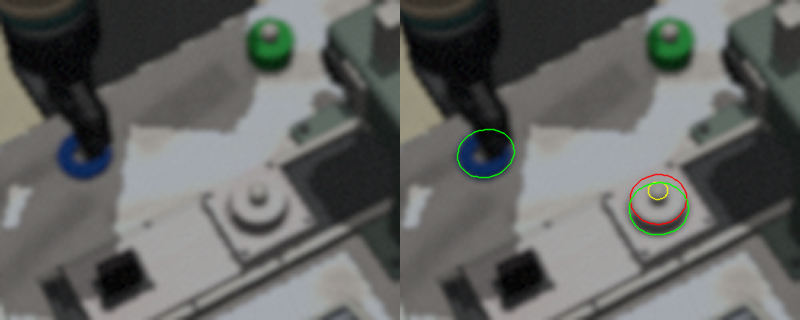

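The body stands upright in the pocket, spigot up at (258,190). The fingers straddle the ring at (85,155). Now down to the ring.

Emit:
{"op": "servo_tool", "data": {"series": [[[0, 0, 0, 0, -1, 30, 62], [0, 0, 0, 0, 0, 15, 62], [0, 0, 0, 0, 0, 3, 62], [0, 0, 0, 0, 0, 0, 62]]]}}

```text
time: 9.5
tcp_pos: [0.4438, -0.2794, 0.0103]
tcp_rot: [[0.088, 0.996, 0.001], [0.996, -0.088, -0.0], [-0.0, 0.001, -1.0]]
contact_force: [1.0, -0.4, -0.8]
opening: 0.0619
```

Emit:
{"op": "servo_tool", "data": {"series": [[[0, 0, 0, 0, 0, 2, 62], [0, 0, 0, 0, 0, 1, 62], [0, 0, 0, 0, 0, 0, 62]]]}}

```text
time: 9.88
tcp_pos: [0.4434, -0.2792, 0.007]
tcp_rot: [[0.088, 0.996, 0.0], [0.996, -0.088, -0.0], [-0.0, 0.0, -1.0]]
contact_force: [0.9, 0.9, 0.4]
opening: 0.0622
```

Emit:
{"op": "servo_tool", "data": {"series": [[[0, 0, 0, 0, 0, 0, 35], [0, 0, 0, 0, 0, 0, 35], [0, 0, 0, 0, 0, 0, 35], [0, 0, 0, 0, 0, 0, 35]]]}}

```text
time: 10.38
tcp_pos: [0.4434, -0.2792, 0.0076]
tcp_rot: [[0.088, 0.996, 0.0], [0.996, -0.088, -0.0], [-0.0, 0.0, -1.0]]
contact_force: [-1.4, 1.3, 5.9]
opening: 0.0464
```

Emit:
{"op": "servo_tool", "data": {"series": [[[0, 0, 0, 0, 0, -20, 35], [0, 0, 0, 0, 0, -40, 35], [0, 0, 0, 0, 0, -40, 35], [0, 0, 0, 33, 48, 0, 35], [0, 0, 0, 33, 48, 0, 35], [0, 0, 0, 32, 47, 0, 35], [0, 0, 0, 0, 0, 0, 35], [0, 0, 0, 0, 0, 0, 35]]]}}

```text
time: 11.38
tcp_pos: [0.5935, -0.1939, 0.1063]
tcp_rot: [[0.088, 0.996, -0.002], [0.996, -0.088, 0.0], [0.0, -0.002, -1.0]]
contact_force: [-0.4, -0.9, 0.3]
opening: 0.0467
```

```bash
python3 - <<'E'
from h import *
s=readout.observe(); p=np.array(s['tcp_pos']); print(s['time'],p,s['opening'],s['contact_force'])
plan([[.5943,-.1941,.0866]],Rt(-.088),1)
g=lambda z:[p[0],p[1],z]
overlay('side','c6.png',[(g(p[2]+.0024),.05,(0,0,255)),([.5943,-.1941,.046],.049,(0,255,0)),([.5943,-.1941,.076],.016,(0,255,255))],(205,165,275,255),5.7)
E
```

```text
11.375 [ 0.59347613 -0.193923    0.10627407] 0.046746309173894954 [-0.37419453 -0.8539501   0.28240072]
[-0.12, -0.01, 0.02, -0.1, 0.8, 19.7]
```

View pics/c6.png

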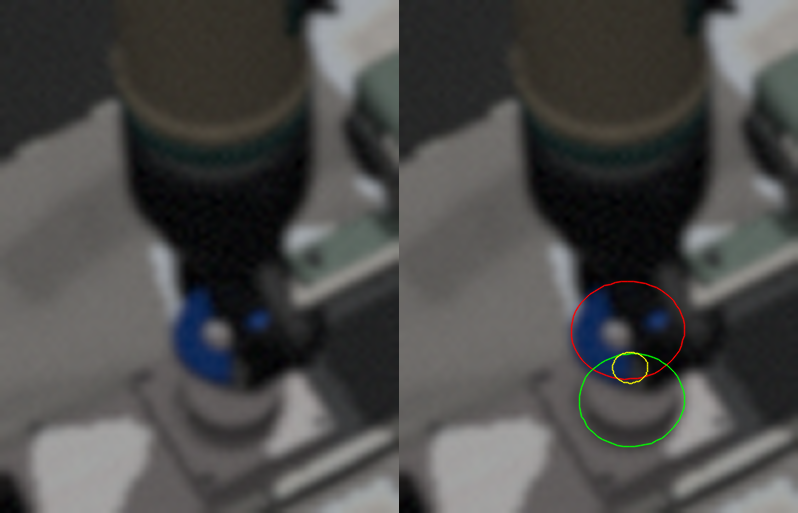

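The ring is level in the grip and lines up with the overlay. Lowering.

Emit:
{"op": "servo_tool", "data": {"series": [[[0, 0, 0, 0, 1, 15, 35], [0, 0, 0, 0, 0, 4, 35], [0, 0, 0, 0, 0, 2, 35], [0, 0, 0, 0, 0, 2, 35], [0, 0, 0, 0, 0, 2, 35], [0, 0, 0, 0, 0, 0, 35], [0, 0, 0, 0, 0, 0, 35]]]}}

```text
time: 12.3
tcp_pos: [0.5955, -0.1942, 0.082]
tcp_rot: [[0.088, 0.996, 0.0], [0.996, -0.088, -0.0], [-0.0, 0.0, -1.0]]
contact_force: [-0.2, 0.4, 0.3]
opening: 0.0465
```

Emit:
{"op": "servo_tool", "data": {"series": [[[0, 0, 0, 0, -1, 2, 35], [0, 0, 0, 0, 0, 2, 35], [0, 0, 0, 0, 0, 2, 35], [0, 0, 0, 0, 0, 0, 35]]]}}

```text
time: 12.8
tcp_pos: [0.5943, -0.1941, 0.0756]
tcp_rot: [[0.088, 0.996, -0.0], [0.996, -0.088, 0.0], [0.0, -0.0, -1.0]]
contact_force: [-0.1, 1.3, 0.0]
opening: 0.0468
```

Emit:
{"op": "servo_tool", "data": {"series": [[[0, 0, 0, 0, 0, 2, 35], [0, 0, 0, 0, 0, 2, 35], [0, 0, 0, 0, 0, 2, 35], [0, 0, 0, 0, 0, 0, 35]]]}}

```text
time: 13.3
tcp_pos: [0.5944, -0.1941, 0.0697]
tcp_rot: [[0.088, 0.996, -0.0], [0.996, -0.088, 0.0], [0.0, -0.0, -1.0]]
contact_force: [-0.4, 0.5, -0.9]
opening: 0.0465
```

Emit:
{"op": "servo_tool", "data": {"series": [[[0, 0, 0, 0, 0, 1.5, 35], [0, 0, 0, 0, 0, 0, 62], [0, 0, 0, 0, 0, 0, 62], [0, 0, 0, 0, 0, 0, 62], [0, 0, 0, 0, 0, -25, 62], [0, 0, 0, 0, 0, -40, 62], [0, 0, 0, -51, -38, 0, 62], [0, 0, 0, -51, -38, 0, 62], [0, 0, 0, -51, -38, 0, 62], [0, 0, 0, -51, -38, 0, 62], [0, 0, 0, 0, 0, 50, 62], [0, 0, 0, 0, 0, 0, 62]]]}}

```text
time: 14.8
tcp_pos: [0.4251, -0.3788, 0.0803]
tcp_rot: [[0.09, 0.996, -0.006], [0.996, -0.09, 0.007], [0.006, -0.006, -1.0]]
contact_force: [-0.7, 1.2, -0.7]
opening: 0.0623
```

Emit:
{"op": "servo_tool", "data": {"series": [[[0, 0, 0, 0, 0, 0, 62]]]}}

```text
time: 14.92
tcp_pos: [0.4287, -0.3806, 0.0841]
tcp_rot: [[0.088, 0.996, 0.001], [0.996, -0.088, -0.0], [-0.0, 0.001, -1.0]]
contact_force: [0.3, -0.2, 0.4]
opening: 0.0619
```

```bash
python3 - <<'E'
from h import *
s=readout.observe(); p=np.array(s['tcp_pos']); print(s['time'],p,s['opening'],s['contact_force'])
plan([[.4245,-.384,.0075]],Rt(-.088),1)
b=[.5943,-.1941]
overlay('side','c7.png',[(b+[.072],.05,(0,0,255)),([.4245,-.384,.008],.05,(0,255,0))],(135,180,285,270),2.65)
E
```

```text
14.925 [ 0.42867774 -0.38060768  0.08406241] 0.06193599363303509 [ 0.34385876 -0.15532757  0.39732212]
[0.04, 0.01, 0.02, -3.7, -3.9, 76.6]
```

View pics/c7.png

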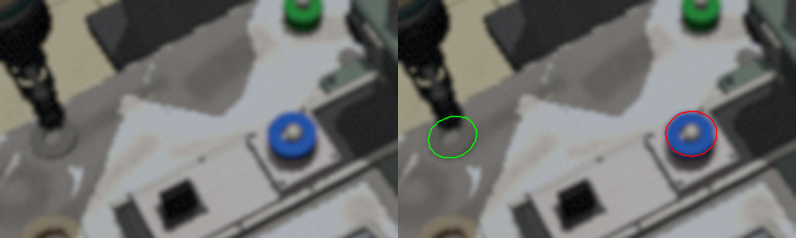

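The ring is seated flat over the spigot at (292,135). The disc estimate matches at (54,138). Now the disc.

Emit:
{"op": "servo_tool", "data": {"series": [[[0, 0, 0, -3.5, -4, 20, 62], [0, 0, 0, 0, 0, 40, 62], [0, 0, 0, 0, 0, 12, 62], [0, 0, 0, 0, 0, 0, 62], [0, 0, 0, 0, 0, 0, 62]]]}}

```text
time: 15.6
tcp_pos: [0.4248, -0.3846, 0.0128]
tcp_rot: [[0.088, 0.996, 0.002], [0.996, -0.088, -0.002], [-0.002, 0.002, -1.0]]
contact_force: [-0.2, 0.4, 0.6]
opening: 0.062
```

Emit:
{"op": "servo_tool", "data": {"series": [[[0, 0, 0, 0, 0, 3, 62], [0, 0, 0, 0, 0, 3, 62], [0, 0, 0, 0, 0, 0, 62], [0, 0, 0, 0, 0, 0, 35], [0, 0, 0, 0, 0, 0, 35], [0, 0, 0, 0, 0, 0, 35], [0, 0, 0, 0, 0, 0, 35]]]}}

```text
time: 16.48
tcp_pos: [0.4236, -0.3838, 0.0061]
tcp_rot: [[0.088, 0.996, 0.0], [0.996, -0.088, -0.0], [-0.0, 0.0, -1.0]]
contact_force: [-0.8, 0.7, 6.0]
opening: 0.0469
```

Emit:
{"op": "servo_tool", "data": {"series": [[[0, 0, 0, 0, 0, -20, 35], [0, 0, 0, 0, 0, -45, 35], [0, 0, 0, 0, 0, -45, 35], [0, 0, 0, 51, 38.3, 0, 35], [0, 0, 0, 51, 38.3, 0, 35], [0, 0, 0, 51, 38.3, 0, 35], [0, 0, 0, 51, 38.3, 0, 35], [0, 0, 0, 0, 0, 0, 35], [0, 0, 0, 0, 0, 0, 35], [0, 0, 0, 0, 0, 0, 35]]]}}

```text
time: 17.73
tcp_pos: [0.5898, -0.199, 0.1151]
tcp_rot: [[0.09, 0.996, -0.001], [0.996, -0.09, -0.0], [-0.0, -0.001, -1.0]]
contact_force: [-0.1, -0.2, -0.9]
opening: 0.0469
```

Emit:
{"op": "servo_tool", "data": {"series": [[[0, 0, 0, 5.3, 4, 0, 35], [0, 0, 0, 0, 0, 15, 35], [0, 0, 0, 0, 0, 8, 35], [0, 0, 0, 0, 0, 3, 35], [0, 0, 0, 0, 0, 2, 35], [0, 0, 0, 0, 0, 0, 35], [0, 0, 0, 0, 0, 0, 35]]]}}

```text
time: 18.6
tcp_pos: [0.5955, -0.193, 0.0876]
tcp_rot: [[0.088, 0.996, 0.001], [0.996, -0.088, -0.0], [-0.0, 0.001, -1.0]]
contact_force: [-1.1, 0.6, -0.4]
opening: 0.0469
```

Trim -1 mm each way, then lower.

Emit:
{"op": "servo_tool", "data": {"series": [[[0, 0, 0, -1, -1, 0, 35], [0, 0, 0, 0, 0, 2, 35], [0, 0, 0, 0, 0, 2, 35], [0, 0, 0, 0, 0, 1, 35], [0, 0, 0, 0, 0, 0, 35]]]}}

```text
time: 19.23
tcp_pos: [0.5941, -0.1938, 0.0821]
tcp_rot: [[0.088, 0.996, -0.0], [0.996, -0.088, 0.0], [0.0, -0.0, -1.0]]
contact_force: [0.1, 0.2, 0.0]
opening: 0.0469
```

Emit:
{"op": "servo_tool", "data": {"series": [[[0, 0, 0, 0, 0, 2, 35], [0, 0, 0, 0, 0, 1, 35], [0, 0, 0, 0, 0, 0, 35]]]}}

```text
time: 19.6
tcp_pos: [0.5941, -0.1938, 0.0792]
tcp_rot: [[0.088, 0.996, -0.0], [0.996, -0.088, 0.0], [0.0, -0.0, -1.0]]
contact_force: [-0.0, 0.1, -1.8]
opening: 0.0464
```

Emit:
{"op": "servo_tool", "data": {"series": [[[0, 0, 0, 0, 0, 1, 35], [0, 0, 0, 0, 0, 1, 35], [0, 0, 0, 0, 0, 0, 35]]]}}

```text
time: 19.98
tcp_pos: [0.5943, -0.1939, 0.0781]
tcp_rot: [[0.088, 0.996, 0.001], [0.996, -0.088, -0.0], [-0.0, 0.001, -1.0]]
contact_force: [-1.4, 0.6, 4.5]
opening: 0.0469
```

Emit:
{"op": "servo_tool", "data": {"series": [[[0, 0, 0, 0, 0, 0, 62], [0, 0, 0, 0, 0, 0, 62], [0, 0, 0, 0, 0, 0, 62], [0, 0, 0, 0, 0, -25, 62], [0, 0, 0, 0, 0, -40, 62], [0, 0, 0, -42, 0, 0, 62], [0, 0, 0, -42, 0, 0, 62], [0, 0, 0, -41, 0, 0, 62], [0, 0, 0, 0, 0, 30, 62], [0, 0, 0, 0, 0, 0, 62], [0, 0, 0, 0, 0, 0, 62]]]}}

```text
time: 21.35
tcp_pos: [0.5834, -0.3181, 0.1127]
tcp_rot: [[0.088, 0.996, 0.0], [0.996, -0.088, 0.0], [0.0, 0.0, -1.0]]
contact_force: [0.0, 0.6, 0.6]
opening: 0.0619
```

```bash
python3 - <<'E'
from h import *
s=readout.observe(); p=np.array(s['tcp_pos']); print(s['time'],p,s['opening'],s['contact_force'])
plan([[.5833,-.3184,.053]],Rt(-.088),1)
b=[.5943,-.1941]
overlay('side','c8.png',[(b+[.08],.05,(0,0,255)),([.5833,-.3184,.076],.014,(0,255,0))],(180,180,290,270),3.6)
E
```

```text
21.35 [ 0.58344414 -0.31814042  0.11274817] 0.06189001686736961 [0.00538905 0.64357291 0.60335322]
[0.02, -0.0, -0.0, -0.3, -0.1, 59.7]
```

View pics/c8.png

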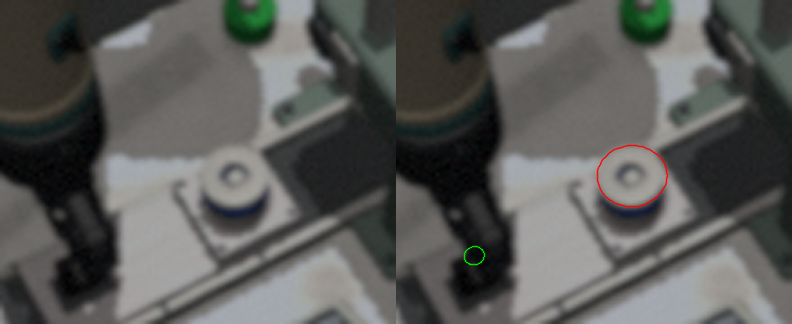

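The disc lies flat on the ring at (233,178), and the gripper is over the tab. Gripping the tab.

Emit:
{"op": "servo_tool", "data": {"series": [[[0, 0, 0, 0, 0, 25, 62], [0, 0, 0, 0, 0, 25, 62], [0, 0, 0, 0, 0, 8, 62], [0, 0, 0, 0, 0, 0, 62], [0, 0, 0, 0, 0, 0, 0], [0, 0, 0, 0, 0, 0, 0], [0, 0, 0, 0, 0, 0, 0], [0, 0, 0, 0, 0, 0, 0], [0, 0, 0, 0, 0, 0, 0], [0, 0, 0, 0, 0, 0, 0]]]}}

```text
time: 22.65
tcp_pos: [0.5848, -0.3188, 0.0554]
tcp_rot: [[0.088, 0.996, 0.004], [0.996, -0.088, -0.001], [-0.001, 0.004, -1.0]]
contact_force: [5.7, 0.4, 5.2]
opening: 0.013
```

Emit:
{"op": "servo_tool", "data": {"series": [[[0, 0, 0, 3, 0.5, 0, 0], [0, 0, 0, 6, 0.5, 0, 0], [0, 0, 0, 9, 0, 0, 0], [0, 0, 0, 10, 0, 0, 0], [0, 0, 0, 10, 0, 0, 0], [0, 0, 0, 10, 0, 0, 0], [0, 0, 0, 10, 0, 0, 0], [0, 0, 0, 10, 0, 0, 0], [0, 0, 0, 10, 0, 0, 0], [0, 0, 0, 8, 0, 0, 0], [0, 0, 0, 6, 0, 0, 0], [0, 0, 0, 3, 0, 0, 0]]]}}

```text
time: 24.15
tcp_pos: [0.5923, -0.2251, 0.0554]
tcp_rot: [[0.087, 0.996, 0.0], [0.996, -0.087, -0.003], [-0.003, 0.0, -1.0]]
contact_force: [1.1, -2.7, 7.2]
opening: 0.013
```

Emit:
{"op": "servo_tool", "data": {"series": [[[0, 0, 0, 3, 0, 0, 0], [0, 0, 0, 3, 0, 0, 0], [0, 0, 0, 3, 0, 0, 0], [0, 0, 0, 2, 0, 0, 0], [0, 0, 0, 2, 0, 0, 0], [0, 0, 0, 0, 0, 0, 0]]]}}

```text
time: 24.9
tcp_pos: [0.5934, -0.2121, 0.0554]
tcp_rot: [[0.088, 0.996, -0.0], [0.996, -0.088, -0.002], [-0.002, 0.0, -1.0]]
contact_force: [0.1, -2.0, 8.0]
opening: 0.0133
```

Emit:
{"op": "servo_tool", "data": {"series": [[[0, 0, 0, 2, 0, 0, 0], [0, 0, 0, 2, 0, 0, 0], [0, 0, 0, 2, 0, 0, 0], [0, 0, 0, 1, 0, 0, 0], [0, 0, 0, 0, 0, 0, 0]]]}}

```text
time: 25.52
tcp_pos: [0.5939, -0.2053, 0.0554]
tcp_rot: [[0.088, 0.996, -0.0], [0.996, -0.088, -0.002], [-0.002, 0.0, -1.0]]
contact_force: [0.5, -2.6, 8.4]
opening: 0.0132
```

Emit:
{"op": "servo_tool", "data": {"series": [[[0, 0, 0, 2, 0, 0, 0], [0, 0, 0, 2, 0, 0, 0], [0, 0, 0, 1, 0, 0, 0], [0, 0, 0, 0, 0, 0, 0]]]}}

```text
time: 26.02
tcp_pos: [0.5942, -0.2019, 0.0554]
tcp_rot: [[0.087, 0.996, -0.0], [0.996, -0.087, -0.005], [-0.005, 0.0, -1.0]]
contact_force: [-0.3, -7.6, 8.6]
opening: 0.0129
```

Emit:
{"op": "servo_tool", "data": {"series": [[[0, 0, 0, 1, 0, 0, 0], [0, 0, 0, 1, 0, 0, 0], [0, 0, 0, 0, 0, 0, 0]]]}}

```text
time: 26.4
tcp_pos: [0.5942, -0.2019, 0.0554]
tcp_rot: [[0.087, 0.996, -0.001], [0.996, -0.087, -0.008], [-0.008, 0.0, -1.0]]
contact_force: [-1.3, -11.6, 7.0]
opening: 0.0127
```

The slide is at its stop: 117 mm travelled and force rising to 11.6 N without motion. Release and rise.

Emit:
{"op": "servo_tool", "data": {"series": [[[0, 0, 0, 0, 0, 0, 45], [0, 0, 0, 0, 0, 0, 45], [0, 0, 0, 0, 0, 0, 45], [0, 0, 0, 0, 0, -20, 45], [0, 0, 0, 0, 0, -50, 45], [0, 0, 0, -10, 0, -60, 45], [0, 0, 0, -10, 0, -60, 62], [0, 0, 0, 0, 0, -60, 62], [0, 0, 0, 0, 0, -15, 62], [0, 0, 0, 0, 0, 0, 62]]]}}

```text
time: 27.65
tcp_pos: [0.5932, -0.2166, 0.3198]
tcp_rot: [[0.088, 0.996, 0.001], [0.996, -0.088, -0.0], [-0.0, 0.001, -1.0]]
contact_force: [-0.4, -0.8, -0.5]
opening: 0.062
```

```bash
python3 - <<'E'
from h import *
s=readout.observe(); p=np.array(s['tcp_pos']); print(s['time'],p,s['opening'],s['contact_force'],np.round(s['joint_positions'],2))
plan([[.477,-.022,.31]],Rt(-.088+np.pi/2),10)
E
```

```text
27.65 [ 0.59322873 -0.2166002   0.31975314] 0.06203146988434509 [-0.44137061 -0.7997841  -0.51769014] [-0.46  0.33  1.23  0.    1.58 -0.37]
[0.0, 0.01, -9.0, 20.2, -10.3, 1.0]
[0.0, 0.01, -9.0, 21.6, -7.0, 1.0]
[0.0, 0.01, -9.0, 22.4, -3.5, 1.0]
[0.0, 0.01, -9.0, 22.7, 0.0, 1.0]
[0.0, 0.01, -9.0, 22.4, 3.6, 1.0]
[0.0, 0.01, -9.0, 21.5, 7.0, 1.0]
[0.0, 0.01, -9.0, 20.2, 10.3, 1.0]
[0.0, 0.01, -9.0, 18.3, 13.4, 1.0]
[0.0, 0.01, -9.0, 16.0, 16.1, 1.0]
[0.0, 0.01, -9.0, 13.3, 18.4, 1.0]
```

Emit:
{"op": "servo_tool", "data": {"series": [[[0, 0, -9, 20, -10, 1, 62], [0, 0, -9, 21.5, -7, 1, 62], [0, 0, -9, 22.5, -3.5, 1, 62], [0, 0, -9, 22.5, 0, 1, 62], [0, 0, -9, 22.5, 3.5, 1, 62], [0, 0, -9, 21.5, 7, 1, 62], [0, 0, -9, 20, 10, 1, 62], [0, 0, -9, 18.5, 13.5, 1, 62], [0, 0, -9, 16, 16, 1, 62], [0, 0, -9, 13.5, 18.5, 1, 62], [0, 0, 0, 0, 0, 0, 62], [0, 0, 0, 0, 0, 0, 62]]]}}

```text
time: 29.15
tcp_pos: [0.5083, -0.0072, 0.3078]
tcp_rot: [[-0.996, 0.09, -0.003], [0.09, 0.996, -0.0], [0.003, -0.0, -1.0]]
contact_force: [-0.5, -0.4, -0.3]
opening: 0.0619
```

```bash
python3 - <<'E'
from h import *
s=readout.observe(); p=np.array(s['tcp_pos']); print(s['time'],p,np.round(s['tcp_rot'],3).tolist())
plan([[.477,-.022,.221]],Rt(-.088+np.pi/2),1)
E
```

```text
29.15 [ 0.50825014 -0.00718415  0.30781346] [[-0.996, 0.09, -0.003], [0.09, 0.996, -0.0], [0.003, -0.0, -1.0]]
[-0.02, -0.15, -0.12, 29.8, -17.5, 86.8]
```

Emit:
{"op": "servo_tool", "data": {"series": [[[0, 0, 0, 15, -9, 0, 62], [0, 0, 0, 15, -8.5, 0, 62], [0, 0, 0, 0, 0, 25, 62], [0, 0, 0, 0, 0, 25, 62], [0, 0, 0, 0, 0, 22, 62], [0, 0, 0, 0, 0, 14, 62], [0, 0, 0, 0, 0, 0, 62], [0, 0, 0, 0, 0, 0, 62]]]}}

```text
time: 30.15
tcp_pos: [0.4776, -0.022, 0.2242]
tcp_rot: [[-0.996, 0.089, 0.002], [0.089, 0.996, -0.0], [-0.002, -0.0, -1.0]]
contact_force: [0.5, 0.2, 0.4]
opening: 0.0623
```

Emit:
{"op": "servo_tool", "data": {"series": [[[0, 0, 0, 0, 0, 3, 20], [0, 0, 0, 0, 0, 0, 10], [0, 0, 0, 0, 0, 0, 10], [0, 0, 0, 0, 0, 0, 10], [0, 0, 0, 0, 0, 0, 10], [0, 0, 0, 0, 0, 0, 10]]]}}

```text
time: 30.9
tcp_pos: [0.4769, -0.021, 0.2204]
tcp_rot: [[-0.996, 0.088, -0.0], [0.088, 0.996, 0.001], [0.0, 0.001, -1.0]]
contact_force: [-1.4, 4.7, 3.5]
opening: 0.0248
```

Emit:
{"op": "servo_tool", "data": {"series": [[[0, 0, 0, 5, 0, 7, 10], [0, 0, 0, 4.5, 0, 7, 10], [0, 0, 0, 4, 0, 7.5, 10], [0, 0, 0, 3.5, 0, 7.5, 10], [0, 0, 0, 3, 0, 8, 10], [0, 0, 0, 2.4, 0, 8, 10], [0, 0, 0, 0, 0, 0, 10], [0, 0, 0, 0, 0, 0, 10]]]}}

```text
time: 31.9
tcp_pos: [0.4531, -0.019, 0.1751]
tcp_rot: [[-0.996, 0.088, -0.004], [0.088, 0.996, 0.001], [0.004, 0.001, -1.0]]
contact_force: [-5.1, 4.8, 6.4]
opening: 0.0244
```

Emit:
{"op": "servo_tool", "data": {"series": [[[0, 0, 0, 2.3, 0, 8, 10], [0, 0, 0, 2, 0, 8, 10], [0, 0, 0, 1.3, 0, 8.5, 10], [0, 0, 0, 0.5, 0, 8.5, 10], [0, 0, 0, 0, 0, 0, 10], [0, 0, 0, 0, 0, 0, 10], [0, 0, 0, 0, 0, 0, 10]]]}}

```text
time: 32.78
tcp_pos: [0.4491, -0.0188, 0.1429]
tcp_rot: [[-0.996, 0.089, 0.001], [0.089, 0.996, 0.001], [-0.001, 0.001, -1.0]]
contact_force: [-1.2, 5.6, 7.2]
opening: 0.0247
```

```bash
python3 - <<'E'
from h import *
s=readout.observe(); p=np.array(s['tcp_pos']); print(s['time'],p,s['opening'],s['contact_force'])
y=np.array([.088,.996,0]); x=np.array([.996,-.088,0])
ball=[p[0],p[1],.15]
ram=np.array([.605,-.0774,0])
overlay('side','c9.png',[(ball,.028,(0,0,255)),(ram+[0,0,.08],.05,(0,255,0)),(ram-.1245*y+[0,0,.076],.014,(0,255,255))],(200,120,320,290),3.3)
E
```

```text
32.775 [ 0.44907529 -0.01876984  0.14291925] 0.02467922028136723 [-1.23955792  5.6135246   7.20689575]
```

View pics/c9.png

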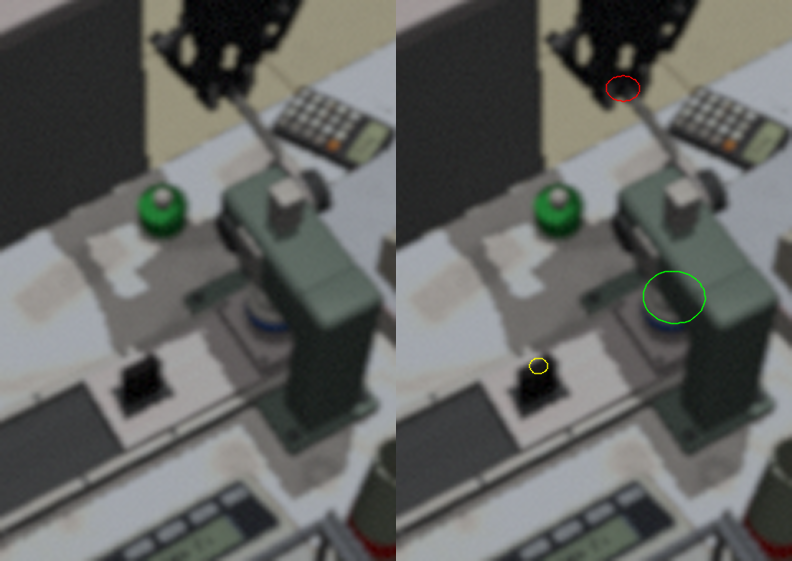

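The slide is home, with the tab at (140,380). The blue ring shows under the head at (265,318). The gripper holds the ball, and the rod runs from (235,97) to the hub at about (312,190). I'll lower the last 1.5 mm and check the rod angle numerically.

Emit:
{"op": "servo_tool", "data": {"series": [[[0, 0, 0, 0, 0, 1.5, 10], [0, 0, 0, 0, 0, 0, 10], [0, 0, 0, 0, 0, 0, 10], [0, 0, 0, 0, 0, 0, 10]]]}}

```text
time: 33.33
tcp_pos: [0.449, -0.0188, 0.1415]
tcp_rot: [[-0.996, 0.089, 0.001], [0.089, 0.996, 0.001], [-0.001, 0.001, -1.0]]
contact_force: [-2.5, 5.7, 6.6]
opening: 0.0251
```

```bash
python3 - <<'E'
from h import *
s=readout.observe(); p=np.array(s['tcp_pos']); print(s['time'],p,s['opening'],s['contact_force'])
x=np.array([.996,-.088,0])
piv=np.array([p[0],p[1],.15])+.13*x
for th in(-.1,-.05,0,.05,.1,.15):
    print(th,((proj('side',[piv-r*(np.cos(th)*x-np.array([0,0,np.sin(th)])) for r in(.03,.06,.09)])-[200,120]+.5)*3.3).round(0).tolist())
im=cv2.cvtColor(eyes.get_image('side'),cv2.COLOR_RGB2GRAY).astype(int)
for v in range(150,174,4): print(v,round((v-119.5)*3.3),im[v,266:298].tolist())
E
```

```text
33.325 [ 0.44900556 -0.01877861  0.14146506] 0.025144844996177914 [-2.50939029  5.65108418  6.56127528]
-0.1 [[290.0, 172.0], [270.0, 149.0], [251.0, 127.0]]
-0.05 [[290.0, 171.0], [270.0, 147.0], [251.0, 123.0]]
0 [[290.0, 170.0], [270.0, 144.0], [251.0, 120.0]]
0.05 [[290.0, 169.0], [271.0, 142.0], [252.0, 116.0]]
0.1 [[291.0, 168.0], [271.0, 140.0], [252.0, 113.0]]
0.15 [[291.0, 167.0], [271.0, 138.0], [253.0, 110.0]]
150 101 [81, 96, 86, 70, 62, 71, 79, 85, 97, 122, 139, 145, 146, 144, 143, 143, 145, 142, 142, 142, 137, 134, 125, 127, 133, 121, 92, 83, 101, 119, 120, 103]
154 114 [134, 142, 146, 146, 144, 135, 117, 95, 85, 87, 95, 113, 132, 149, 158, 163, 165, 156, 140, 114, 108, 118, 118, 102, 91, 104, 111, 103, 87, 83, 103, 127]
158 127 [144, 144, 143, 143, 144, 146, 155, 158, 153, 133, 103, 85, 87, 99, 113, 115, 98, 68, 56, 63, 66, 71, 87, 97, 91, 77, 74, 82, 92, 102, 95, 93]
162 140 [162, 166, 167, 166, 166, 166, 166, 166, 164, 166, 162, 152, 130, 102, 83, 83, 90, 98, 101, 94, 78, 58, 41, 35, 35, 41, 49, 56, 61, 78, 95, 96]
166 153 [167, 167, 165, 166, 166, 163, 160, 156, 153, 150, 148, 148, 147, 145, 138, 123, 102, 90, 98, 124, 143, 151, 159, 162, 159, 151, 143, 128, 101, 71, 52, 42]
170 167 [162, 159, 154, 154, 153, 152, 151, 152, 152, 150, 150, 148, 145, 136, 117, 89, 70, 69, 72, 88, 114, 135, 143, 146, 148, 152, 150, 148, 145, 147, 157, 164]
```

```bash
python3 -c "
from h import *
print(close_job())"
```

```text
the job is handed in; nothing more can be done
None
```

The yarn tensioner is assembled and clamped under the press, and I handed the job in at about 33.4 s of the 72 s allowed. The gripper still holds the handle level.

- **Stacking:** I placed the body, the ring and the disc in that order and let go of each. Each stopped within 1 mm of its expected seating height. The side views showed the body upright with its spigot up, and the ring and disc flat. The body touched the pocket's rim once at about 10 N. I shifted it 3 mm and it dropped in.
- **Slide:** I pushed the slide by its tab for 117 mm. At that point the force rose to about 12 N with no more movement, so I take it to be against its stop.
- **Handle:** The gripper height puts the ball at 150 mm, which is level. The rod's line in the image matches level to within about 0.03 rad. The upward force on the gripper is about 6.6 N, close to the 6 N expected.

Two measurements disagreed:
- **Finger opening:** it read about 3 to 4 mm less than the true size on the round parts and the ball, and about 1 mm less on the tab.
- **Cameras:** the two views differed by 3 to 5 mm in x on the parts and the pocket. The forces and seating heights agreed better with the top view.

I could not see the foot on the pack directly, because the head hides it in the last picture. As far as I could tell, the other things on the bench were not touched, though I did not check each one at the end.

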